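# Lay a rear shock in its bench cradle and latch the keeper bar

### The arm

A 6-joint arm with a two-finger parallel gripper is mounted at the origin on the work surface. World frame = base frame: x ahead of the robot, y to its left, z up, the work surface at z = 0. Lengths are in m, angles in rad, forces in N, time in s.
With the tool pointing down it reaches from about 0.375 to 0.925 m from the base axis. Payload 5.7 kg.
Tool frame: the origin (TCP) lies at the very end of the fingers, on their centre line; the grasp point (between the pads) lies 19 mm behind it; z points along the fingers, y is the line along which they close (so a half turn about z gives the same grasp; the last joint's range is limited). The gripper opens to 88 mm and grips with 3 to 60 N. Pads are 20 mm wide; open, the fingers measure 115 mm over their backs; the gripper's body (75 mm by 178 mm) begins 61 mm behind the grasp point.
Start: joints at [1.006, 0.359, 1.51, -0, 1.272, -0.115], TCP at [0.261, 0.54, 0.223] pointing down, gripper open.
Joint ranges: [-2.97, 2.97], [-1.01, 2.36], [0.21, 2.38], [-0.96, 4.11], [0.2, 2.71], [-2.98, 2.98]. Speed limits (rad/s): [2.39, 2.39, 3.14, 3.14, 3.14, 3.14].

### API

Orientations are given as a unit quaternion [w, x, y, z].
In Python, from bench import manip gives the robot as it stands. The module is installed in compiled form; this text tells all that it offers.
- The arm moves only by the tool servo_tool, never from a script. Its argument "series" is a list that holds one entry, the list of rows, each a list of 7 numbers: the shift along the tool's x, y, z in m, then the turn, a rotation vector about the tool's x, y, z in rad, then the opening, from -1 (shut) to 1 (fully open), so that 0 is half open. A call has 1 to 8 rows; each row is the pose to reach, as a shift and turn from the pose commanded when the call began, along the tool's axes at that moment; what a row does not reach only later rows make up. A row lasts 1/12 s, in which the tool goes at most 41.7 mm and 7.16 degrees, less where a joint would pass 70% of its speed; a pose out of reach is approached as far as the arm can. A call with a gripper value outside its range is refused whole. The fingers move at their own pace and stop on an object; "squeeze" is the grip in N (left out, the last holds). Time passes only in rows, so rows that repeat a pose let the fingers close. It gives the time, the measured TCP pose, the force, the opening and the grip force at its end, in the units of the state.
- manip.get_obs(): the state, without advancing time (a new reading comes with each control period).
- manip.snapshot(name): name is "side" or "top" or "wrist"; returns (picture, depth): 420x560x3 uint8, red, green, blue; 420x560 float32, m along the optical axis (not along the pixel's ray), 0 where there is no reading.
- manip.calibration(name): a dict with "fx", "fy", "cx", "cy" (pixels), "dist_coeffs" ([k1, k2, p1, p2, k3] as OpenCV has them; the pictures are not rectified), "R" (3x3) and "t" (3): a world point X has camera coordinates R X + t. Camera axes: x right, y down, z forward; pixel columns grow to the right and rows downward; lengths in m; the calibration is good to about 2 mm. A picture is of the moment at which its call begins: read the wrist's pose just before it. calibration takes no time and is no camera call; for the wrist camera it gives the pose at the moment of the call.
- manip.finish_job(): hands the job in; it is judged then, once.
The state is a dict: "clock": time; "joint_positions": joint angles; "joint_velocities": joint speeds; "effort": joint torques, N m; "tcp_pos": TCP position; "tcp_rot": TCP orientation; "wrist_force": force on the tool from outside, world axes, zero at the start; "torque": the same for the moment, N m; "gripper_width": opening from 0.0 (shut) to 1.0 (fully open); "grasp_force": force on a finger pad.
Only numpy, scipy, OpenCV 4.12 (cv2) and the standard library are available. Lean on these libraries where they do the work, as an engineer would, in place of code of your own. Each camera call takes 0.05 s, during which the arm holds its last target. There are 200 camera calls.

### The job

Lay the bicycle's rear shock in the bench cradle, square head on the flat rest and bright shaft fully down in the yoke, setting it in gently, not dropping it. Then swing the hinged keeper bar over it and press the knob down until the bar clicks home in its detent; if it will not go, do not force it down on the shock. Leave the bar latched and do not disturb the other things on the bench.

Things in the scene. Friction and masses are not known exactly. Their poses are not given: they have to be found in the camera images.
- shock_mid (a point): middle of the rear shock's black air can, on its axis: the loose part to lay in the cradle, about 0.42 kg, 196 mm long. x along the shock from head to shaft, z up as it lies; 22 mm above the bench at the start. The can is round, 44 mm across, -40 to +40 mm along x: grasp it here, across y (balance point about 6 mm from here to the head side).
- shock_head (a point): middle of the shock's square aluminium head, on the axis, at -55 mm along x from the can's middle: 44 x 44 mm, 30 mm long, flat below; a small lever stands 31 mm above the axis; an eyelet (24 mm across) reaches out to -97 mm.
- shock_neck (a point): middle of the shock's bright round shaft, on the axis, at +49 mm along x from the can's middle: 28 mm across, 18 mm of it bare, between the can (44 mm) and a round aluminium end cap (41 mm across, 15 mm long; its eyelet reaches out to +98 mm). This bare shaft drops into the cradle's yoke.
- cradle: aluminium shock cradle fixed to the bench. Origin on the bench; x along the laid shock, head at -x, yoke at +x; y towards the keeper's hinge. Base plate x -108 to +118, y -88 to +88 mm, 12 mm high. With the shock home its axis is level, along x at y = 0, 62 mm up. Hinge post: x 10 to 46, y 57 to 83 mm, 104 mm high. Catch fork: x 11 to 47, y -80 to -56 mm, 110 mm high.
- head_rest (a point): middle of the top of the flat black rest for the shock's square head: at x = -55 mm, y = 0 in the cradle, 40 mm up; 60 mm long, between side lips 56 mm apart that rise 8 mm above it.
- yoke_mean (a point): mean place of the yoke, at slot floor height: x = +51, y = 0, 48 mm up in the cradle. The yoke is a grey plate 14 mm thick along x, open-topped slot 32 mm wide in y, plate top 60 mm up. It is clamped up to 12 mm either way along x from here, not reported: find it by feel or see it. Home, the shaft has 2 mm play each way; further off, can or end cap rides on the plate, shaft 11 to 13 mm high.
- keeper (a joint): angle of the keeper bar: 0 shut on its stop, level over the shock; 1.57 upright; about 3 lying back level on the cradle's +y side. Starts at 2.65 to 2.95. Stiff hinge, stays where left (2 N at the knob swings it). Coming down it meets the catch's spring ball at about 0.11; pressing the knob with about 10 to 18 N snaps it past the ball onto the stop, where the ball keeps it.
- keeper_knob (a point): centre of the black ball knob (28 mm across) on the free end of the keeper bar, 190 mm from the hinge. The bar is a 12 mm steel rod with a 16 mm rubber sleeve midway, swinging in the plane x = +28 mm of the cradle. y points along the bar to the hinge, x along the hinge pin. Shut, the knob is past the catch fork, at y = -120 mm in the cradle, 94 mm up.
- keeper_hinge (a point): centre of the keeper's hinge pin: x = +28, y = +70 mm in the cradle, 94 mm up; the pin lies along the cradle's x.
- crank: bystander: black crank arm lying flat, 195 mm long, 38 mm wide, 26 mm high, beside the shock; either may be the nearer to the cradle. Origin under its middle, x lengthwise.
- rotor: bystander: flat steel brake disc, 160 mm diameter, 3 mm thick, lying on the bench below or near the open keeper's knob. Origin under its middle.
- grease: bystander: white grease tub, 72 mm diameter, 65 mm high. Origin under its middle.
- pedal: bystander: black flat pedal, 98 x 96 mm, 18 mm high, its axle standing out to 80 mm on its +y side. Origin under its middle.
- hexkey: bystander: T-handle hex key lying flat, 160 mm long, handle 100 mm wide, 13 mm high. Origin under the middle of its blade, handle at -x.
- mallet: bystander: rubber mallet lying down, 245 mm long, head 80 x 44 mm, 44 mm high. Origin on the bench, head at +x.
Not all that is in view belongs to the job. Leave any blue look-alike of the part that bears shock_mid alone.

How it is judged:
On the way, in this order (a step that is already met when the one before it is completed fails the run):
1. the shock is home in the cradle with the keeper still open (z of shock_neck in the frame of cradle between 0.057 and 0.066 m and z of shock_mid in the frame of cradle between 0.057 and 0.0665 m and x of shock_mid in the frame of cradle between -0.018 and 0.022 m and y of shock_mid in the frame of cradle between -0.008 and 0.008 m and angle between the x axis of shock_mid and the x axis of cradle, either way round below 0.1 rad and value of joint keeper above 0.5 rad), for 0.3 s.
2. the keeper bar is latched shut over it (z of shock_neck in the frame of cradle between 0.057 and 0.066 m and z of shock_mid in the frame of cradle between 0.057 and 0.0665 m and x of shock_mid in the frame of cradle between -0.018 and 0.022 m and y of shock_mid in the frame of cradle between -0.008 and 0.008 m and angle between the x axis of shock_mid and the x axis of cradle, either way round below 0.1 rad and value of joint keeper below 0.025 rad), for 0.3 s.
At the end, for the whole second after the job is handed in: The keeper bar is latched (joint below 0.025 rad) and the shock lies home and still under it: can and shaft centres 57 to 66 mm up, can centre from 18 mm to the head side to 22 mm to the yoke side of the cradle's origin and within 8 mm across, axis within 0.10 rad of the cradle's x (all of step 2 and linear speed of shock below 0.02 m/s and velocity of joint keeper below 0.05 rad/s); the robot touches nothing.
It fails at once if the keeper bar is forced down on the shock with more than 60 N (contact force between keeper and shock above 60 N).
It fails at once if the shock is dropped: moving faster than 0.45 m/s while the fingers do not hold it (linear speed of shock above 0.45 m/s and contact force between the fingers and shock below 0.05 N).
It fails at once if another thing on the bench is knocked more than 30 mm from its place (distance of any of crank, rotor, grease, pedal, hexkey, mallet from where it was at the start of the episode above 0.03 m).
It also fails if it takes over 72 s, if anything falls off the work surface, if the arm or the gripper's body presses on something with over 40 N, if the wrist force passes 120 N, or if a joint passes its speed limit or range.

## Working session

There is one attempt and no reset: what is moved stays moved. The work goes in short steps, Python scripts to look and compute and a tool call to move; the robot and the scene stay as the last step left them, time stands still between calls to the robot, and variables do not carry over. Pictures are saved under pics/ and viewed, at most 10 in all, crops included, and the job is handed in when it is done.

Besides the shell and the picture viewer there is one more tool, called after "Emit:" in YAML: its name, and indented under it one key for each argument. servo_tool: Moves the arm, as the interface text tells. Its arguments: {"type":"object","properties":{"series":{"type":"array"},"squeeze":{"type":"number"}},"required":["series"]}

```bash
mkdir -p pics; cat > h.py <<'E'
import numpy as np, cv2
from bench import manip
def snap(n):
    c=manip.calibration(n); im,d=manip.snapshot(n); np.savez(f'{n}.npz',im=im,d=d,**{k:np.array(v) for k,v in c.items()}); return im,d,c
def load(n):
    z=np.load(f'{n}.npz'); return z['im'],z['d'],z
def K(c): return np.array([[c['fx'],0,c['cx']],[0,c['fy'],c['cy']],[0,0,1]],float)
def rays(c,px):
    px=np.array(px,float).reshape(-1,1,2)
    u=cv2.undistortPoints(px,K(c),np.array(c['dist_coeffs'],float)).reshape(-1,2)
    return np.c_[u,np.ones(len(u))]
def onplane(c,px,z):
    r=rays(c,px)@np.array(c['R']); o=-np.array(c['R']).T@np.array(c['t'])
    return o+r*((z-o[2])/r[:,2])[:,None]
def depthpt(c,d,px):
    px=np.array(px).reshape(-1,2); dd=d[px[:,1].astype(int),px[:,0].astype(int)]
    return (rays(c,px)*dd[:,None]-np.array(c['t']))@np.array(c['R'])
def proj(c,X):
    return cv2.projectPoints(np.array(X,float).reshape(-1,3),cv2.Rodrigues(np.array(c['R'],float))[0],np.array(c['t'],float),K(c),np.array(c['dist_coeffs'],float))[0].reshape(-1,2)
def save(n,im,s=1):
    cv2.imwrite(f'pics/{n}.png',cv2.resize(im[:,:,::-1],None,fx=s,fy=s,interpolation=cv2.INTER_CUBIC))
E
python3 - <<'E'
from h import *
for n in('top','side'):
    im,d,c=snap(n); save(n+'0',im,1.4); print(n,-np.array(c['R']).T@np.array(c['t']),np.array(c['R'])[2],c['fx'])
print(manip.get_obs())
E
```

```text
top [ 0.29841619 -0.08217471  1.42285922] [ 0.18704796  0.02098749 -0.98212656] 407.9601699152163
side [-0.15761721 -1.10951983  0.80095224] [ 0.49705336  0.71610118 -0.49003781] 444.6158295103971
{'clock': 0.1, 'joint_positions': array([ 1.00586977e+00,  3.59455926e-01,  1.51131762e+00,  8.58170373e-07,
        1.27248815e+00, -1.15102905e-01]), 'joint_velocities': array([ 1.23185599e-04,  3.73600492e-05, -3.09304629e-03,  8.17939907e-04,
       -4.55427255e-04,  1.05901339e-03]), 'effort': array([-2.06077220e-04, -5.16358960e+01, -2.71406758e+01,  6.75492687e-02,
        2.76147370e-02, -2.16764283e-05]), 'tcp_pos': array([0.26055933, 0.5397851 , 0.22188249]), 'tcp_rot': array([-2.78700650e-04,  2.23020457e-01,  9.74813407e-01, -7.86609199e-04]), 'wrist_force': array([1.05633918, 0.12638202, 0.26827191]), 'torque': array([ 0.02796684,  0.02184616, -0.04767086]), 'grasp_force': 0.0, 'gripper_width': 0.995401173877695}
```

View pics/top0.png

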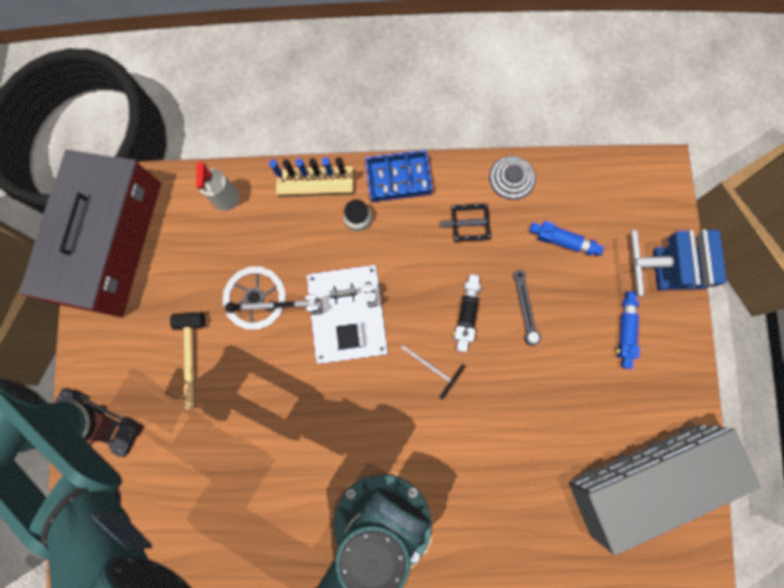

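View pics/side0.png

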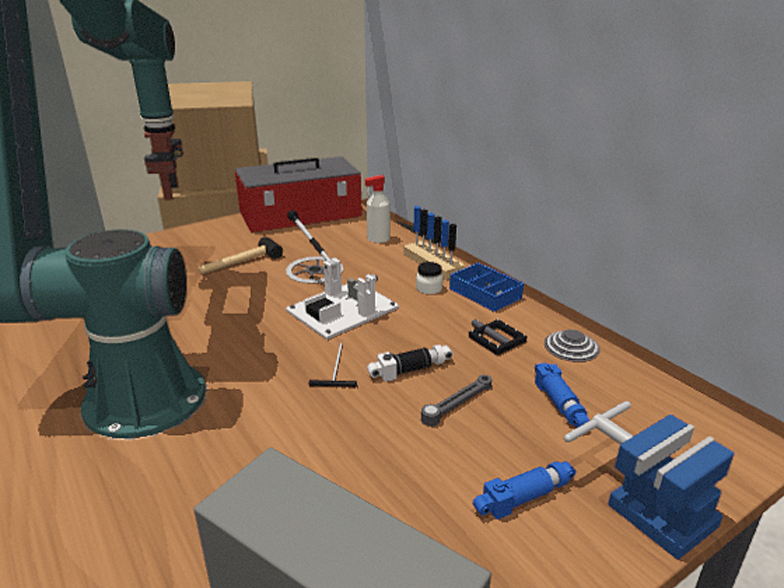

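The top view shows the black-can shock at about (468,312) in the 1.4x picture, with its head toward the robot at (463,340). The cradle is at (346,313): black head rest (349,335), hinge post (318,303), catch fork (370,293), and the bar lying back to the knob at (232,307). The candidates are (468,312) with a black can and silver ends, and the blue ones at (567,238) and (628,330). The black-can one fits the description, and I'll confirm it in a crop.

```bash
python3 - <<'E'
from h import *
im,d,c=load('top')
crop=im[175:285,155:395]; save('crop1',crop,3.3)
E
```

```text
(no output)
```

View pics/crop1.png

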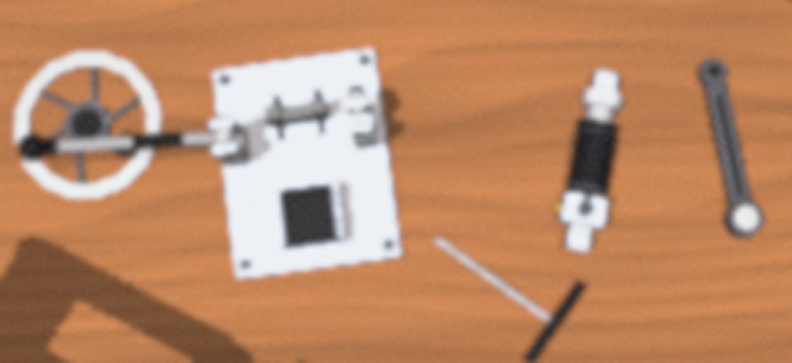

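The crop confirms it: black can at (592,158), square head with lever at (584,208), bright shaft at (601,110). The plate corners are at (212,72), (373,48), (401,257), (236,278).

```bash
python3 - <<'E'
from h import *
im,d,c=load('top')
o=np.array([155,175]); f=lambda x:np.array(x)/3.3+o-0.35
hsv=cv2.cvtColor(im,cv2.COLOR_RGB2HSV)
def near(mask,px):
    n,l,s,ce=cv2.connectedComponentsWithStats(mask.astype(np.uint8)); 
    k=l[int(px[1]),int(px[0])]; return l==k
# plate
m=(hsv[:,:,1]<60)&(hsv[:,:,2]>150); P=near(m,f((300,170)) )
cnt=max(cv2.findContours(P.astype(np.uint8),0,2)[0],key=cv2.contourArea)
cor=f([(212,72),(373,48),(401,257),(236,278)]); W=onplane(c,cor,.012)
print('corners',W.round(4)); 
print('sides',[np.linalg.norm(W[i]-W[(i+1)%4]).round(4) for i in range(4)])
xe=(W[0]+W[1]-W[2]-W[3])/2; ye=(W[0]+W[3]-W[1]-W[2])/2
yx=np.arctan2(xe[1],xe[0]); yy=np.arctan2(ye[1],ye[0])-np.pi/2; print('yaw',yx,yy)
yaw=yx*.6+yy*.4; ex=np.array([np.cos(yaw),np.sin(yaw),0]); print('origin', W.mean(0)-.005*ex)
# shock
ends=onplane(c,f([(605,70),(577,250)]),.022); print('shock ends',ends.round(4),np.linalg.norm(ends[0]-ends[1]))
m=(hsv[:,:,2]<70); S=near(m,f((592,158))); ys,xs=np.where(S); print(len(xs),onplane(c,[(xs.mean(),ys.mean())],.030).round(4))
r=cv2.minAreaRect(np.c_[xs,ys].astype(np.float32)); b=onplane(c,cv2.boxPoints(r),.03); print(b.round(4))
v=ends[0]-ends[1];print('shock yaw',np.arctan2(v[1],v[0]))
k=f((32,147)); print('knob', onplane(c,[k],.12), depthpt(c,d,[k.round()]))
# depth-based plane check
print(depthpt(c,d,f([(592,158),(305,215),(300,170)]).round()))
E
```

```text
corners [[ 0.6094  0.1789  0.012 ]
 [ 0.6305  0.0045  0.012 ]
 [ 0.4053 -0.0209  0.012 ]
 [ 0.3876  0.1528  0.012 ]]
sides [np.float64(0.1757), np.float64(0.2266), np.float64(0.1746), np.float64(0.2233)]
yaw 0.1147951454797727 0.11064051546690656
origin [0.50322815 0.07824503 0.012     ]
shock ends [[ 0.5966 -0.2424  0.022 ]
 [ 0.4067 -0.2041  0.022 ]] 0.193700644809876
202 [[ 0.5045 -0.2245  0.03  ]]
[[ 0.4753 -0.1993  0.03  ]
 [ 0.5409 -0.2141  0.03  ]
 [ 0.5331 -0.25    0.03  ]
 [ 0.4677 -0.2349  0.03  ]]
shock yaw -0.1990204561949587
knob [[0.51496518 0.33962304 0.12      ]] [[0.50407693 0.31827927 0.18939443]]
[[ 0.49765042 -0.22158758  0.04483182]
 [ 0.4491139   0.07729019  0.03305455]
 [ 0.50052695  0.08266712  0.01295076]]
```

```bash
cat >> h.py <<'E'
from scipy.spatial.transform import Rotation as Ro
def tool():
    o=manip.get_obs(); q=o['tcp_rot']; return o,np.array(o['tcp_pos']),Ro.from_quat(np.r_[q[1:],q[0]])
def plan(p,yaw):
    "shift and turn (tool axes) to TCP p, tool down, tool y at world yaw"
    o,tp,R=tool(); y=np.array([np.cos(yaw),np.sin(yaw),0]); z=np.array([0,0,-1.]); 
    T=Ro.from_matrix(np.c_[np.cross(y,z),y,z]); 
    s=R.inv().apply(np.array(p)-tp); r=(R.inv()*T).as_rotvec(); print('shift',s.round(4),'turn',r.round(4)); return s,r
E
python3 - <<'E'
from h import *
plan((.26,.54,.26),1.12);s,r=plan((.49,-.22,.26),1.37); print(s/3)
E
```

```text
shift [ 0.0006 -0.0001 -0.0381] turn [-0.0017 -0.0002  0.001 ]
shift [-0.537  -0.5845 -0.0373] turn [-0.0016 -0.0004 -0.249 ]
[-0.17898979 -0.19483485 -0.01241729]
```

Emit:
servo_tool:
  series:
    - [[-0.027, -0.029, -0.012, 0, 0, -0.015, 1], [-0.054, -0.058, -0.025, 0, 0, -0.03, 1], [-0.08, -0.088, -0.037, 0, 0, -0.05, 1], [-0.107, -0.117, -0.037, 0, 0, -0.06, 1], [-0.134, -0.146, -0.037, 0, 0, -0.08, 1], [-0.161, -0.175, -0.037, 0, 0, -0.1, 1], [-0.188, -0.205, -0.037, 0, 0, -0.12, 1], [-0.215, -0.234, -0.037, 0, 0, -0.14, 1]]

```text
clock: 0.77
tcp_pos: [0.3524, 0.2342, 0.2595]
tcp_rot: [-0.0, 0.154, 0.988, -0.0]
wrist_force: [1.8, -0.1, -0.3]
gripper_width: 0.998
grasp_force: 0.0
```

```bash
python3 - <<'E'
from h import *
o,p,R=tool();print(o['clock'],p);plan((.49,-.22,.26),1.37)
E
```

```text
0.7667 [0.3523979  0.23416565 0.25948733]
shift [-0.2689 -0.391  -0.0004] turn [-0.0004 -0.0002 -0.1074]
```

Emit:
servo_tool:
  series:
    - [[-0.022, -0.033, 0, 0, 0, -0.01, 1], [-0.045, -0.065, 0, 0, 0, -0.02, 1], [-0.067, -0.098, 0, 0, 0, -0.03, 1], [-0.09, -0.13, 0, 0, 0, -0.04, 1], [-0.112, -0.163, 0, 0, 0, -0.05, 1], [-0.134, -0.195, 0, 0, 0, -0.06, 1], [-0.157, -0.228, 0, 0, 0, -0.07, 1], [-0.18, -0.26, 0, 0, 0, -0.08, 1]]

```text
clock: 1.43
tcp_pos: [0.4446, -0.0684, 0.2595]
tcp_rot: [-0.0, 0.115, 0.993, 0.0]
wrist_force: [0.3, 0.0, -0.0]
gripper_width: 1.002
grasp_force: 0.0
```

```bash
python3 - <<'E'
from h import *
plan((.49,-.22,.26),1.37)
im,d,c=snap('wrist'); save('w0',im,1.0); o,p,R=tool(); cc=-np.array(c['R']).T@np.array(c['t']); print(R.inv().apply(cc-p),c['R'],(Ro.from_matrix(c['R'])*R).as_matrix().round(3))
E
```

```text
shift [-0.0787 -0.1372 -0.0005] turn [ 0.     -0.0003 -0.0289]
[ 0.07545348  0.00439807 -0.16200927] [[ 2.28449962e-01  9.73555590e-01  3.58042718e-04]
 [ 9.38963835e-01 -2.20429957e-01  2.64116547e-01]
 [ 2.57211064e-01 -6.00012259e-02 -9.64490706e-01]] [[ 0.001  1.    -0.005]
 [-0.966 -0.001 -0.26 ]
 [-0.26   0.005  0.966]]
```

View pics/w0.png

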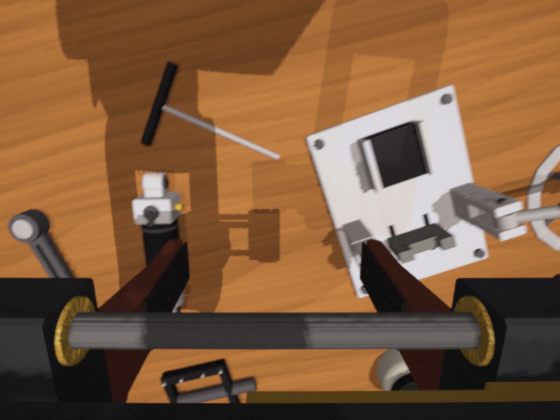

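The wrist view shows the shock head at (157,208), head rest at (395,155), yoke plate at (420,240), hinge post at (490,208), catch fork at (355,235), and plate corners (308,135), (453,87), (487,265), (360,297).

```bash
python3 - <<'E'
from h import *
im,d,c=load('wrist')
W=onplane(c,[(308,136),(454,86),(488,265),(359,297)],.012); print(W.round(4),[np.linalg.norm(W[i]-W[(i+1)%4]).round(4) for i in range(4)])
a=np.arctan2(*(W[3]+W[2]-W[0]-W[1])[[1,0]]); print('yaw',a, np.arctan2(*(W[1]-W[0]+W[2]-W[3])[[1,0]])-np.pi/2,'org',W.mean(0)-.005*np.array([np.cos(a),np.sin(a),0]))
v,u=np.mgrid[0:420:1,0:560:1]; px=np.c_[u.ravel(),v.ravel()]; P=depthpt(c,d,px); ok=d.ravel()>0
def fr(P,o=(.503,.078),yaw=.113):
    q=P[:,:2]-o; return np.c_[q@[np.cos(yaw),np.sin(yaw)],q@[-np.sin(yaw),np.cos(yaw)],P[:,2]]
L=fr(P)
for n,zr,xr,yr in(('yoke',(.055,.066),(.02,.085),(-.035,.035)),('yoke floor',(.044,.053),(.02,.085),(-.014,.014)),('rest',(.036,.0445),(-.1,-.01),(-.026,.026)),('lips',(.0455,.053),(-.1,-.01),(-.04,.04)),('post',(.09,.125),(-.02,.08),(.04,.1)),('plate',(.008,.016),(-.13,.13),(-.1,.1))):
    s=ok&(L[:,2]>zr[0])&(L[:,2]<zr[1])&(L[:,0]>xr[0])&(L[:,0]<xr[1])&(L[:,1]>yr[0])&(L[:,1]<yr[1])
    if s.sum()>5: print(n,s.sum(),np.percentile(L[s],[2,50,98],axis=0).round(4).tolist())
# shock
s=ok&(abs(P[:,0]-.5)<.12)&(abs(P[:,1]+.223)<.06)&(P[:,2]>.012)&(P[:,2]<.06); print('shock',s.sum(),np.percentile(P[s],[1,50,99],axis=0).round(4))
E
```

```text
[[ 0.409  -0.0196  0.012 ]
 [ 0.392   0.153   0.012 ]
 [ 0.6236  0.1757  0.012 ]
 [ 0.6305  0.0039  0.012 ]] [np.float64(0.1734), np.float64(0.2328), np.float64(0.1719), np.float64(0.2228)]
yaw 0.1016048087442241 0.06920454138748466 org [0.50879551 0.07772146 0.012     ]
yoke 420 [[0.0484, -0.032, 0.0556], [0.0548, 0.0161, 0.0599], [0.0629, 0.0318, 0.0616]]
yoke floor 301 [[0.0485, -0.0129, 0.0449], [0.0547, 0.0004, 0.0481], [0.0626, 0.0134, 0.0497]]
rest 1226 [[-0.0814, -0.0242, 0.036], [-0.0527, 0.0001, 0.0365], [-0.024, 0.0249, 0.0379]]
lips 693 [[-0.0815, -0.034, 0.0459], [-0.0535, 0.0283, 0.0479], [-0.0239, 0.0343, 0.0494]]
post 1553 [[0.0101, 0.057, 0.0917], [0.028, 0.071, 0.1035], [0.0471, 0.0983, 0.1132]]
plate 16041 [[-0.1032, -0.0851, 0.0102], [-0.0087, 0.0064, 0.012], [0.1136, 0.084, 0.0139]]
shock 2961 [[ 0.4083 -0.2395  0.0154]
 [ 0.4529 -0.209   0.0408]
 [ 0.5827 -0.1857  0.0534]]
```

Emit:
servo_tool:
  series:
    - [[-0.02, -0.035, 0, 0, 0, -0.01, 1], [-0.04, -0.07, 0.0, 0, 0, -0.02, 1], [-0.06, -0.105, 0.02, 0, 0, -0.03, 1], [-0.082, -0.138, 0.04, 0, 0, -0.03, 1], [-0.082, -0.138, 0.075, 0, 0, -0.03, 1], [-0.082, -0.138, 0.1, 0, 0, -0.03, 1], [-0.082, -0.138, 0.1, 0, 0, -0.03, 1]]

```text
clock: 2.07
tcp_pos: [0.4897, -0.218, 0.1544]
tcp_rot: [-0.005, 0.101, 0.995, 0.002]
wrist_force: [-1.0, 0.4, 0.4]
gripper_width: 1.0
grasp_force: 0.0
```

```bash
python3 - <<'E'
from h import *
im,d,c=snap('wrist'); save('w1',im,1.0); o,p,R=tool(); print(o['clock'],p,R.apply([0,1,0]))
v,u=np.mgrid[0:420,0:560]; px=np.c_[u.ravel(),v.ravel()]; P=depthpt(c,d,px); ok=d.ravel()>0
def fr(P,o=(.502,-.223),yaw=-.2):
    q=P[:,:2]-o; return np.c_[q@[np.cos(yaw),np.sin(yaw)],q@[-np.sin(yaw),np.cos(yaw)],P[:,2]]
L=fr(P); s=ok&(abs(L[:,0])<.12)&(abs(L[:,1])<.035)&(L[:,2]>.010)&(L[:,2]<.06)
for a in np.arange(-.105,.105,.01):
    k=s&(abs(L[:,0]-a)<.005)
    if k.sum()>20: print(a.round(3),k.sum(),np.percentile(L[k][:,1],[2,50,98]).round(4),np.percentile(L[k][:,2],[2,98]).round(4))
E
```

```text
2.1167 [ 0.4908942  -0.21812301  0.1570112 ] [0.19918064 0.97995971 0.0024558 ]
-0.095 253 [-0.011   0.0003  0.0124] [0.0219 0.0332]
-0.085 415 [-0.0119  0.0003  0.0132] [0.028  0.0347]
-0.075 369 [-0.0152  0.0002  0.0116] [0.0153 0.0338]
-0.065 757 [-0.0202  0.0003  0.0212] [0.0401 0.0504]
-0.055 785 [-0.0204  0.0025  0.0279] [0.0243 0.0536]
-0.045 636 [-0.0206  0.0002  0.0209] [0.0415 0.0536]
-0.035 600 [-0.0202  0.0001  0.0202] [0.0275 0.0449]
-0.025 601 [-0.0205  0.0001  0.0205] [0.0239 0.0445]
-0.015 578 [-0.0207 -0.0008  0.0196] [0.0258 0.0445]
-0.005 567 [-0.021  -0.0008  0.0198] [0.024  0.0445]
0.005 549 [-0.0211 -0.0001  0.0201] [0.0242 0.0445]
0.015 533 [-0.0207 -0.0001  0.0201] [0.0279 0.0445]
0.025 530 [-0.0216 -0.001   0.0197] [0.0271 0.0446]
0.035 475 [-0.0208 -0.0002  0.0194] [0.0269 0.0443]
0.045 196 [-0.014  -0.0007  0.0116] [0.0264 0.037 ]
0.055 571 [-0.0197 -0.0012  0.0171] [0.0146 0.0426]
0.065 425 [-0.0202 -0.0012  0.0175] [0.0273 0.0432]
0.075 165 [-0.0195 -0.0013  0.017 ] [0.0272 0.0432]
0.085 282 [-0.0145 -0.0023  0.0107] [0.0268 0.0349]
0.095 49 [-0.0128 -0.0015  0.0099] [0.0281 0.0336]
```

View pics/w1.png

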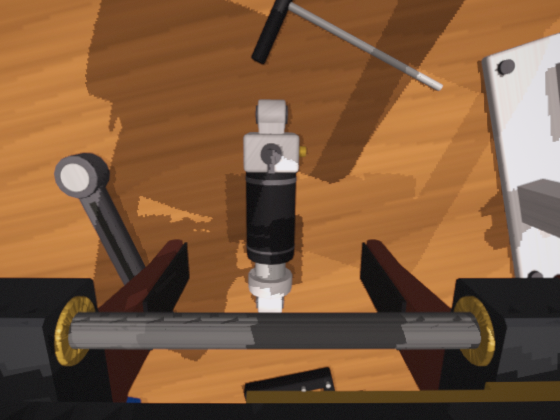

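The view shows the can at (271,215), head at (271,153), and shaft at (270,268). The crank at (110,220) and hex key (435,85) are clear of the fingers' path.

```bash
python3 - <<'E'
from h import *
im,d,c=load('wrist')
v,u=np.mgrid[0:420,0:560]; px=np.c_[u.ravel(),v.ravel()]; P=depthpt(c,d,px); ok=d.ravel()>0
yaw=-.21;q=P[:,:2]-(.502,-.223); L=np.c_[q@[np.cos(yaw),np.sin(yaw)],q@[-np.sin(yaw),np.cos(yaw)],P[:,2]]
s=ok&(abs(L[:,1])<.006)&(L[:,2]>.0)&(L[:,2]<.06)
print([( (1000*a).round(), (1000*np.median(L[s&(abs(L[:,0]-a)<.001)][:,2])).round(1)) for a in np.r_[np.arange(-.1,-.034,.002),np.arange(.034,.1,.002)] if (s&(abs(L[:,0]-a)<.001)).sum()>0])
n=np.array([np.cos(yaw),np.sin(yaw),0])
s=None
for off in(0,-.002): plan(np.array([.502,-.223,.007])+(off-.010)*n, yaw+np.pi/2)
E
```

```text
[(np.float64(-100.0), np.float64(0.2)), (np.float64(-98.0), np.float64(22.2)), (np.float64(-96.0), np.float64(27.1)), (np.float64(-94.0), np.float64(29.4)), (np.float64(-92.0), np.float64(31.6)), (np.float64(-90.0), np.float64(32.4)), (np.float64(-88.0), np.float64(33.3)), (np.float64(-86.0), np.float64(33.7)), (np.float64(-84.0), np.float64(33.7)), (np.float64(-82.0), np.float64(33.2)), (np.float64(-80.0), np.float64(32.7)), (np.float64(-78.0), np.float64(31.8)), (np.float64(-76.0), np.float64(32.1)), (np.float64(-74.0), np.float64(32.0)), (np.float64(-72.0), np.float64(32.2)), (np.float64(-70.0), np.float64(41.1)), (np.float64(-68.0), np.float64(43.6)), (np.float64(-66.0), np.float64(44.0)), (np.float64(-64.0), np.float64(44.1)), (np.float64(-62.0), np.float64(49.8)), (np.float64(-60.0), np.float64(50.2)), (np.float64(-58.0), np.float64(50.4)), (np.float64(-56.0), np.float64(50.9)), (np.float64(-54.0), np.float64(51.9)), (np.float64(-52.0), np.float64(50.3)), (np.float64(-50.0), np.float64(51.1)), (np.float64(-48.0), np.float64(51.9)), (np.float64(-46.0), np.float64(51.8)), (np.flo
[... 677 characters left out ...]
1)), (np.float64(60.0), np.float64(41.9)), (np.float64(62.0), np.float64(41.8)), (np.float64(64.0), np.float64(41.7)), (np.float64(66.0), np.float64(41.8)), (np.float64(68.0), np.float64(41.8)), (np.float64(70.0), np.float64(41.9)), (np.float64(72.0), np.float64(41.7)), (np.float64(78.0), np.float64(32.3)), (np.float64(80.0), np.float64(32.5)), (np.float64(82.0), np.float64(33.1)), (np.float64(84.0), np.float64(33.7)), (np.float64(86.0), np.float64(33.9)), (np.float64(88.0), np.float64(33.5)), (np.float64(90.0), np.float64(33.2)), (np.float64(92.0), np.float64(32.3))]
shift [-0.0029 -0.0028  0.15  ] turn [ 0.0024 -0.0069  0.0095]
shift [-0.0009 -0.0028  0.15  ] turn [ 0.0024 -0.0069  0.0095]
```

Emit:
servo_tool:
  series:
    - [[-0.003, -0.003, 0.03, 0.0, 0, 0.01, 1], [-0.003, -0.003, 0.06, 0, 0, 0.01, 1], [-0.003, -0.003, 0.09, 0, 0, 0.01, 1], [-0.003, -0.003, 0.11, 0, 0, 0.01, 1], [-0.003, -0.003, 0.115, 0, 0, 0.01, 1], [-0.003, -0.003, 0.115, 0, 0, 0.01, 1]]

```text
clock: 2.62
tcp_pos: [0.4957, -0.2224, 0.045]
tcp_rot: [-0.0, 0.104, 0.995, 0.0]
wrist_force: [0.4, -0.2, 0.4]
gripper_width: 0.998
grasp_force: 0.0
```

```bash
python3 - <<'E'
from h import *
n=np.array([np.cos(-.21),np.sin(-.21),0]);plan(np.array([.502,-.223,.007])-.010*n, -.21+np.pi/2)
E
```

```text
shift [0.0037 0.0008 0.038 ] turn [ 0.0002 -0.0009  0.001 ]
```

Emit:
servo_tool:
  series:
    - [[0.004, 0.001, 0.02, 0, 0, 0, 1], [0.004, 0.001, 0.034, 0, 0, 0, 1], [0.004, 0.001, 0.037, 0, 0, 0, 1], [0.004, 0.001, 0.037, 0, 0, 0, -0.5], [0.004, 0.001, 0.037, 0, 0, 0, -0.5], [0.004, 0.001, 0.037, 0, 0, 0, -0.5], [0.004, 0.001, 0.037, 0, 0, 0, -0.5], [0.004, 0.001, 0.037, 0, 0, 0, -0.5]]
  squeeze: 30

```text
clock: 3.28
tcp_pos: [0.4926, -0.2216, 0.0086]
tcp_rot: [0.001, 0.105, 0.995, -0.0]
wrist_force: [-0.2, 0.5, -0.4]
gripper_width: 0.659
grasp_force: 0.0
```

Emit:
servo_tool:
  series:
    - [[0, 0, 0, 0, 0, 0, -0.5], [0, 0, 0, 0, 0, 0, -0.5], [0, 0, -0.005, 0, 0, 0, -0.5], [0, 0, -0.015, 0, 0, 0, -0.5], [0, 0, -0.035, 0, 0, 0, -0.5], [0, 0, -0.06, 0, 0, 0, -0.5], [0, 0, -0.09, 0, 0, 0, -0.5], [0, 0, -0.12, 0, 0, 0, -0.5]]

```text
clock: 3.95
tcp_pos: [0.4909, -0.2206, 0.1289]
tcp_rot: [-0.001, 0.105, 0.995, 0.0]
wrist_force: [-0.5, -0.8, -4.2]
gripper_width: 0.495
grasp_force: 30.0
```

```bash
python3 - <<'E'
from h import *
yaw=.113;ex=np.array([np.cos(yaw),np.sin(yaw),0])
o,p,R=tool(); print(o['grasp_force'],o['gripper_width'],o['wrist_force'],p)
plan(np.array([.503,.078,.20])+(.006-.010)*ex,yaw+np.pi/2)
E
```

```text
29.99503880739212 0.4945031477957139 [-0.54824225 -0.77610622 -4.17671742] [ 0.49093247 -0.2205633   0.12888628]
shift [ 0.0543  0.2933 -0.0708] turn [ 0.0009 -0.0019 -0.3228]
```

Emit:
servo_tool:
  series:
    - [[0, 0.005, -0.025, 0, 0, -0.02, -0.5], [0.005, 0.02, -0.05, 0, 0, -0.06, -0.5], [0.012, 0.045, -0.068, 0, 0, -0.12, -0.5], [0.02, 0.08, -0.07, 0, 0, -0.18, -0.5], [0.028, 0.115, -0.07, 0, 0, -0.24, -0.5], [0.033, 0.14, -0.07, 0, 0, -0.3, -0.5], [0.035, 0.15, -0.07, 0, 0, -0.322, -0.5], [0.035, 0.15, -0.07, 0, 0, -0.322, -0.5]]

```text
clock: 4.62
tcp_pos: [0.4881, -0.065, 0.198]
tcp_rot: [-0.0, -0.058, 0.998, 0.0]
wrist_force: [0.5, -0.1, -4.1]
gripper_width: 0.499
grasp_force: 30.0
```

```bash
cat >> h.py <<'E'
def cloud(n,o,yaw):
    im,d,c=load(n); v,u=np.mgrid[0:420,0:560]; px=np.c_[u.ravel(),v.ravel()]; P=depthpt(c,d,px)[d.ravel()>0]
    q=P[:,:2]-np.array(o); return np.c_[q@[np.cos(yaw),np.sin(yaw)],q@[-np.sin(yaw),np.cos(yaw)],P[:,2]]
def sel(L,x,y,z): return L[(L[:,0]>x[0])&(L[:,0]<x[1])&(L[:,1]>y[0])&(L[:,1]<y[1])&(L[:,2]>z[0])&(L[:,2]<z[1])]
E
python3 - <<'E'
from h import *
im,d,c=snap('wrist'); save('w2',im,1.0)
L=cloud('wrist',(.503,.078),.113)
for n,zr,xr,yr in(('yoke',(.057,.064),(.02,.085),(-.035,.035)),('floor',(.046,.05),(.02,.085),(-.012,.012)),('rest',(.036,.0445),(-.1,-.01),(-.026,.026)),('lips',(.0455,.053),(-.1,-.01),(-.04,.04)),('post',(.09,.106),(-.02,.08),(.04,.1)),('fork',(.1,.115),(-.02,.08),(-.1,-.04)),('plate',(.008,.016),(-.13,.13),(-.1,.1))):
    S=sel(L,xr,yr,zr)
    if len(S)>5: print(n,len(S),np.percentile(S,[1,50,99],axis=0).round(4).tolist())
# edge yaw checks: yoke front edge x and plate edges vs y
S=sel(L,(-.13,.13),(-.1,.1),(.008,.016))
for y in(-.07,-.04,.04,.07):
    k=S[abs(S[:,1]-y)<.004]; print('plate x range at y',y,np.percentile(k[:,0],[.5,99.5]).round(4))
for x in(-.09,-.02,.08,.1):
    k=S[abs(S[:,0]-x)<.004]; print('plate y range at x',x,np.percentile(k[:,1],[.5,99.5]).round(4))
S=sel(L,(.02,.085),(-.035,.035),(.057,.064))
for y in(-.028,-.02,.02,.028):
    k=S[abs(S[:,1]-y)<.003]; print('yoke',y,np.percentile(k[:,0],[1,99]).round(4))
k=S[S[:,2]>.058]; print('slot',k[k[:,1]<0][:,1].max(),k[k[:,1]>0][:,1].min())
E
```

```text
yoke 50 [[0.0484, -0.0314, 0.057], [0.049, -0.0179, 0.0587], [0.05, 0.0316, 0.0603]]
floor 153 [[0.0485, -0.0116, 0.0464], [0.0515, -0.0003, 0.048], [0.0552, 0.0119, 0.0497]]
rest 1582 [[-0.0813, -0.0232, 0.036], [-0.0521, 0.0012, 0.0365], [-0.0228, 0.0254, 0.0379]]
lips 1001 [[-0.0817, -0.0341, 0.0456], [-0.0529, 0.0281, 0.0479], [-0.0229, 0.0348, 0.0495]]
post 1763 [[0.01, 0.0569, 0.0903], [0.0278, 0.067, 0.1029], [0.0475, 0.086, 0.1055]]
fork 400 [[0.013, -0.0792, 0.1002], [0.0153, -0.0676, 0.1094], [0.0348, -0.0568, 0.1114]]
plate 16774 [[-0.1044, -0.0847, 0.01], [-0.023, -0.0004, 0.012], [0.0701, 0.0857, 0.0144]]
plate x range at y -0.07 [-0.105   0.0124]
plate x range at y -0.04 [-0.1052  0.0406]
plate x range at y 0.04 [-0.1046  0.0558]
plate x range at y 0.07 [-0.1049  0.0725]
plate y range at x -0.09 [-0.0864  0.0866]
plate y range at x -0.02 [-0.0805  0.0868]
plate y range at x 0.08 [0.0801 0.0869]
plate y range at x 0.1 [-0.0873 -0.0861]
yoke -0.028 [0.0484 0.0493]
yoke -0.02 [0.0484 0.0496]
yoke 0.02 [0.0489 0.0495]
yoke 0.028 [0.0485 0.0495]
slot -0.016417907893190985 0.016551814876217378
```

View pics/w2.png

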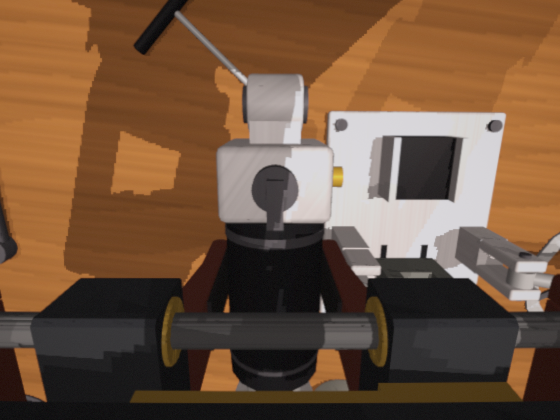

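The shock is held level, with its head at (275,180). The head rest is at (425,168), the yoke plate at (412,265), and the hinge post at (500,265). Next I'll check the shock's place in the hand.

```bash
python3 - <<'E'
from h import *
o,p,R=tool(); yaw=.113
L=cloud('wrist',p[:2],yaw); s=sel(L,(-.12,.12),(-.006,.006),(p[2]-.02,p[2]+.06))
print(p,[(int(1000*a),(1000*(np.median(k[:,2])-p[2])).round(1)) for a in np.arange(-.096,.06,.002) if len(k:=s[abs(s[:,0]-a)<.001])>1])
h=sel(L,(-.058,-.035),(-.04,.04),(p[2]+.02,p[2]+.04)); print('head y',np.percentile(h[:,1],[1,99]))
e=sel(L,(-.09,-.07),(-.02,.02),(p[2]+.015,p[2]+.04)); print('eye y',np.percentile(e[:,1],[1,99]))
ex=np.array([np.cos(yaw),np.sin(yaw),0]); plan(np.array([.503,.078,.15])+(.0065-.010)*ex,yaw+np.pi/2)
E
```

```text
[ 0.48858755 -0.06656602  0.197966  ] [(-88, np.float64(14.6)), (-86, np.float64(19.9)), (-83, np.float64(22.2)), (-81, np.float64(24.1)), (-79, np.float64(25.0)), (-77, np.float64(25.6)), (-75, np.float64(26.1)), (-73, np.float64(25.9)), (-71, np.float64(25.2)), (-69, np.float64(24.9)), (-67, np.float64(24.2)), (-65, np.float64(24.2)), (-63, np.float64(24.1)), (-61, np.float64(24.2)), (-59, np.float64(33.4)), (-57, np.float64(35.9)), (-55, np.float64(36.3)), (-53, np.float64(36.6)), (-51, np.float64(42.0)), (-49, np.float64(42.3)), (-47, np.float64(43.7)), (-45, np.float64(44.0)), (-43, np.float64(44.3)), (-41, np.float64(44.0)), (-39, np.float64(44.4)), (-37, np.float64(44.9)), (-35, np.float64(44.8)), (-33, np.float64(44.4)), (-31, np.float64(44.6)), (-29, np.float64(34.8)), (-27, np.float64(35.5)), (-25, np.float64(35.5)), (-23, np.float64(36.0)), (-21, np.float64(36.1)), (-19, np.float64(35.7)), (-17, np.float64(35.5)), (-15, np.float64(35.5)), (-13, np.float64(35.4)), (-11, np.float64(35.6)), (-9, np.float64(35.4)), (-7, np.float64(35.5)), (-5, np.float64(35.5)), (-3, np.float64(35.5)), (-1, np.float64(35.5)), (0, np.float64(35.6)), (2, np.float64(35.5)), (4, np.float64(35.5)), (6, np.float64(35.6)), (8, np.float64(35.1)), (26, np.float64(36.0)), (28, np.float64(35.6)), (30, np.float64(35.4)), (32, np.float64(35.5)), (34, np.float64(35.5)), (36, np.float64(35.5)), (38, np.float64(35.9)), (40, np.float64(35.5)), (42, np.float64(35.4)), (44, np.float64(35.5)), (46, np.float64(35.4)), (48, np.float64(35.1))]
head y [-0.02014182  0.02275065]
eye y [-0.01134138  0.01407478]
shift [-0.0272  0.142   0.0479] turn [-0.0005 -0.0003  0.0007]
```

Emit:
servo_tool:
  series:
    - [[-0.007, 0.035, 0, 0, 0, 0, -0.5], [-0.014, 0.07, 0, 0, 0, 0, -0.5], [-0.02, 0.1, 0.005, 0, 0, 0, -0.5], [-0.025, 0.125, 0.015, 0, 0, 0, -0.5], [-0.027, 0.138, 0.03, 0, 0, 0, -0.5], [-0.027, 0.141, 0.045, 0, 0, 0, -0.5], [-0.027, 0.1415, 0.048, 0, 0, 0, -0.5], [-0.027, 0.1415, 0.048, 0, 0, 0, -0.5]]

```text
clock: 5.33
tcp_pos: [0.4993, 0.0753, 0.1487]
tcp_rot: [-0.001, -0.056, 0.998, -0.0]
wrist_force: [0.8, -0.3, -3.3]
gripper_width: 0.494
grasp_force: 30.0
```

```bash
python3 - <<'E'
from h import *
yaw=.113;ex=np.array([np.cos(yaw),np.sin(yaw),0]); plan(np.array([.503,.0777,.07])+(.0065-.010)*ex,yaw+np.pi/2)
im,d,c=snap('wrist');L=cloud('wrist',(.503,.078),.113)
# head in hand and rest lips in the same view
p=tool()[1]
h=sel(L,(-.066,-.045),(-.04,.04),(p[2]+.02,p[2]+.04)); print('head y',np.percentile(h[:,1],[1,99]))
for S in (sel(L,(-.1,-.02),(-.045,-.02),(.045,.052)),sel(L,(-.1,-.02),(.02,.045),(.045,.052))):
    print('lip',len(S),np.percentile(S,[1,99],axis=0).round(4).tolist() if len(S)>5 else'')
S=sel(L,(.03,.08),(-.05,.05),(.056,.064));print('yoke',len(S),np.percentile(S,[1,99],axis=0).round(4).tolist() if len(S)>5 else'')
E
```

```text
shift [-0.0006  0.002   0.0787] turn [-0.0005 -0.0029 -0.0019]
head y [-0.02359046  0.01890965]
lip 289 [[-0.0825, -0.0331, 0.0458], [-0.0586, -0.0271, 0.0495]]
lip 318 [[-0.0823, 0.0288, 0.0457], [-0.0557, 0.0349, 0.0496]]
yoke 0
```

Emit:
servo_tool:
  series:
    - [[0, 0.0027, 0.005, 0, 0, 0, -0.5], [0, 0.0027, 0.03, 0, 0, 0, -0.5], [0, 0.0027, 0.055, 0, 0, 0, -0.5], [0, 0.0027, 0.072, 0, 0, 0, -0.5], [0, 0.0027, 0.079, 0, 0, 0, -0.5], [0, 0.0027, 0.08, 0, 0, 0, -0.5]]

```text
clock: 5.88
tcp_pos: [0.4992, 0.0785, 0.0688]
tcp_rot: [-0.001, -0.056, 0.998, -0.0]
wrist_force: [-1.2, 0.0, -3.3]
gripper_width: 0.499
grasp_force: 30.0
```

```bash
python3 - <<'E'
from h import *
yaw=.113;ex=np.array([np.cos(yaw),np.sin(yaw),0]); plan(np.array([.503,.0785,.0484])+(.0065-.010)*ex,yaw+np.pi/2);print(tool()[0]['wrist_force'])
E
```

```text
shift [-0.0003 -0.0005  0.0204] turn [-0.     -0.0019 -0.0019]
[-1.23062578  0.01990586 -3.34641644]
```

Emit:
servo_tool:
  series:
    - [[0, -0.0004, 0.003, 0, 0, 0, -0.5], [0, -0.0004, 0.006, 0, 0, 0, -0.5], [0, -0.0004, 0.009, 0, 0, 0, -0.5], [0, -0.0004, 0.011, 0, 0, 0, -0.5], [0, -0.0004, 0.012, 0, 0, 0, -0.5], [0, -0.0004, 0.013, 0, 0, 0, -0.5]]

```text
clock: 6.38
tcp_pos: [0.4999, 0.0788, 0.0568]
tcp_rot: [0.0, -0.056, 0.998, -0.0]
wrist_force: [-0.3, 0.1, -3.4]
gripper_width: 0.492
grasp_force: 30.0
```

Emit:
servo_tool:
  series:
    - [[0, 0, 0.001, 0, 0, 0, -0.5], [0, 0, 0.002, 0, 0, 0, -0.5], [0, 0, 0.003, 0, 0, 0, -0.5], [0, 0, 0.004, 0, 0, 0, -0.5]]

```text
clock: 6.72
tcp_pos: [0.4997, 0.0787, 0.0526]
tcp_rot: [0.0, -0.056, 0.998, -0.0]
wrist_force: [-0.3, 0.8, -3.1]
gripper_width: 0.498
grasp_force: 30.0
```

Emit:
servo_tool:
  series:
    - [[0, 0, 0.001, 0, 0, 0, -0.5], [0, 0, 0.002, 0, 0, 0, -0.5], [0, 0, 0.003, 0, 0, 0, -0.5], [0, 0, 0.0038, 0, 0, 0, -0.5], [0, 0, 0.0042, 0, 0, 0, -0.5]]

```text
clock: 7.13
tcp_pos: [0.4996, 0.0787, 0.0483]
tcp_rot: [-0.0, -0.056, 0.998, -0.0]
wrist_force: [0.7, 0.5, -3.7]
gripper_width: 0.496
grasp_force: 30.0
```

Emit:
servo_tool:
  series:
    - [[0, 0, 0.0004, 0, 0, 0, -0.5], [0, 0, 0.0008, 0, 0, 0, -0.5], [0, 0, 0.0008, 0, 0, 0, -0.5]]

```text
clock: 7.38
tcp_pos: [0.4996, 0.0787, 0.0476]
tcp_rot: [-0.0, -0.056, 0.998, -0.0]
wrist_force: [-1.0, -0.5, -1.8]
gripper_width: 0.497
grasp_force: 30.0
```

Emit:
servo_tool:
  series:
    - [[0, 0, 0.0004, 0, 0, 0, -0.5], [0, 0, 0.0004, 0, 0, 0, 0.1], [0, 0, 0.0004, 0, 0, 0, 0.3], [0, 0, 0.0004, 0, 0, 0, 0.3], [0, 0, 0.0004, 0, 0, 0, 0.3], [0, 0, 0.0004, 0, 0, 0, 0.3]]

```text
clock: 7.88
tcp_pos: [0.5, 0.0787, 0.0474]
tcp_rot: [0.0, -0.056, 0.998, -0.0]
wrist_force: [0.5, -0.0, -0.4]
gripper_width: 0.649
grasp_force: 0.0
```

Emit:
servo_tool:
  series:
    - [[0, 0, -0.01, 0, 0, 0, 0.3], [0, 0, -0.03, 0, 0, 0, 0.3], [0, 0, -0.06, 0, 0, 0, 0.3], [0, 0, -0.1, 0, 0, 0, 0.3], [0, 0, -0.14, 0, 0, 0, 0.3], [0, 0, -0.16, 0, 0, 0, 0.3], [0, 0, -0.16, 0, 0, 0, 0.3]]

```text
clock: 8.47
tcp_pos: [0.5032, 0.0789, 0.2132]
tcp_rot: [0.005, -0.056, 0.998, -0.0]
wrist_force: [-0.2, 0.1, -0.1]
gripper_width: 0.65
grasp_force: 0.0
```

```bash
python3 - <<'E'
from h import *
im,d,c=snap('wrist'); save('w3',im)
L=cloud('wrist',(.503,.078),.113); s=sel(L,(-.12,.12),(-.006,.006),(.03,.11))
print([(int(1000*a),(1000*np.median(k[:,2])).round(1)) for a in np.arange(-.1,.11,.005) if len(k:=s[abs(s[:,0]-a)<.001])>1])
for a,b in((-.09,-.075),(-.06,-.04),(-.03,0),(.01,.035)):
    k=sel(L,(a,b),(-.03,.03),(.056,.1)); print(a,np.percentile(k[:,1],[1,99]).round(4) if len(k) else'')
S=sel(L,(.02,.085),(-.035,.035),(.057,.062));print('yoke',len(S),np.percentile(S,[1,99],axis=0).round(4).tolist() if len(S)>5 else'')
im,d,c=snap('side')
T=cloud('side',(.503,.078),.113); k=sel(T,(.0,.055),(.09,.3),(.1,.25)); print('bar',len(k)); 
for y in np.arange(.1,.28,.02):
    q=k[abs(k[:,1]-y)<.006]; 
    if len(q): print(y.round(2),np.median(q,axis=0).round(4),q[:,2].max().round(4))
E
```

```text
[(-90, np.float64(61.5)), (-84, np.float64(67.4)), (-79, np.float64(69.2)), (-74, np.float64(68.3)), (-69, np.float64(67.7)), (-64, np.float64(68.6)), (-59, np.float64(80.1)), (-54, np.float64(86.3)), (-49, np.float64(87.3)), (-44, np.float64(88.6)), (-39, np.float64(88.9)), (-34, np.float64(80.3)), (-29, np.float64(80.4)), (-24, np.float64(80.9)), (-19, np.float64(80.8)), (-14, np.float64(81.1)), (-9, np.float64(81.0)), (-4, np.float64(81.2)), (0, np.float64(81.7)), (5, np.float64(81.7)), (10, np.float64(82.1)), (15, np.float64(82.0)), (20, np.float64(82.3)), (25, np.float64(82.2)), (30, np.float64(82.5)), (35, np.float64(83.3)), (40, np.float64(83.0)), (45, np.float64(83.3)), (50, np.float64(75.3)), (55, np.float64(75.8)), (60, np.float64(75.7)), (65, np.float64(82.2)), (70, np.float64(82.3)), (75, np.float64(82.6)), (85, np.float64(73.0)), (90, np.float64(74.8)), (95, np.float64(74.5)), (100, np.float64(72.4))]
-0.09 [-0.0121  0.014 ]
-0.06 [-0.0201  0.0287]
-0.03 [-0.0201  0.0221]
0.01 [-0.0209  0.0217]
yoke 483 [[0.0399, -0.0306, 0.0572], [0.0646, 0.0324, 0.0617]]
bar 176
0.1 [0.0288 0.1005 0.1127] 0.1228
0.12 [0.0295 0.1206 0.1242] 0.135
0.14 [0.0266 0.1403 0.1326] 0.1397
0.16 [0.029  0.1594 0.1427] 0.1488
0.18 [0.0277 0.1796 0.1506] 0.1589
0.2 [0.0281 0.202  0.1597] 0.1679
0.22 [0.0271 0.2222 0.1737] 0.1797
0.24 [0.0224 0.2377 0.1809] 0.1906
```

View pics/w3.png

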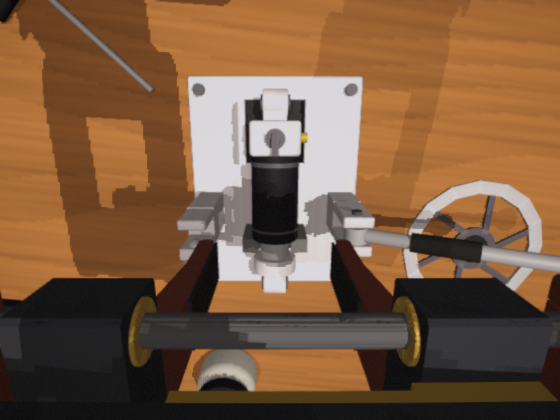

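The shock lies in the rest and yoke: can (275,200), head (275,137), cap (273,262). The bar goes from (365,232) out right over the rotor. The arm was still settling during the shot, so I'll measure again.

```bash
python3 - <<'E'
from h import *
o,p,R=tool(); print(p,o['clock'],o['joint_velocities'].round(3))
im,d,c=snap('wrist')
L=cloud('wrist',(.503,.078),.113); s=sel(L,(-.12,.12),(-.006,.006),(.03,.11))
print([(int(1000*a),(1000*np.median(k[:,2])).round(1)) for a in np.arange(-.1,.11,.005) if len(k:=s[abs(s[:,0]-a)<.001])>1])
for a,b in((-.09,-.075),(-.06,-.045),(-.03,0),(.01,.035)):
    k=sel(L,(a,b),(-.03,.03),(.056,.1)); print(a,np.percentile(k[:,1],[1,99]).round(4) if len(k) else'')
plan((.503,.078,.3),.113+np.pi/2)
E
```

```text
[0.50016182 0.07875046 0.20850912] 8.5667 [-0.001  0.038  0.044  0.    -0.01  -0.   ]
[(-90, np.float64(60.9)), (-84, np.float64(67.4)), (-79, np.float64(69.1)), (-74, np.float64(68.5)), (-69, np.float64(67.7)), (-64, np.float64(67.8)), (-59, np.float64(80.3)), (-54, np.float64(86.3)), (-49, np.float64(89.3)), (-44, np.float64(87.7)), (-39, np.float64(81.6)), (-34, np.float64(80.0)), (-29, np.float64(80.4)), (-24, np.float64(81.3)), (-19, np.float64(81.2)), (-14, np.float64(80.8)), (-9, np.float64(81.5)), (-4, np.float64(81.4)), (0, np.float64(81.7)), (5, np.float64(81.3)), (10, np.float64(82.1)), (15, np.float64(81.9)), (20, np.float64(82.4)), (25, np.float64(82.7)), (30, np.float64(82.5)), (35, np.float64(83.2)), (40, np.float64(82.7)), (45, np.float64(83.1)), (50, np.float64(75.4)), (55, np.float64(75.7)), (60, np.float64(76.0)), (65, np.float64(82.0)), (70, np.float64(82.5)), (75, np.float64(82.9)), (85, np.float64(73.3)), (90, np.float64(75.1)), (95, np.float64(74.7)), (100, np.float64(71.3))]
-0.09 [-0.0115  0.0142]
-0.06 [-0.0204  0.0288]
-0.03 [-0.0205  0.0222]
0.01 [-0.0201  0.0217]
shift [-0.0037 -0.0012 -0.0928] turn [-0.0001 -0.0003 -0.0008]
```

The shock measures home: neck about 61.6 mm, can about 59.6 mm, tilt about 0.035 rad, all in tolerance. The keeper stands at about 2.68 rad. I'll grip the knob across the hinge-pin direction, so it pivots in the pads, and carry it along the arc.

```bash
cat >> h.py <<'E'
YAW=.113; EX=np.array([np.cos(YAW),np.sin(YAW),0]); EY=np.array([-np.sin(YAW),np.cos(YAW),0]); ORG=np.array([.503,.0783,0])
def knob(th,r=.19): return ORG+.028*EX+(.070+r*np.cos(np.pi-th))*EY*1+np.array([0,0,.094+r*np.sin(np.pi-th)])
E
python3 - <<'E'
from h import *
print(tool()[0]['joint_positions'].round(3),knob(2.68))
plan(knob(2.68)+[0,0,.075],YAW)
plan(knob(2.68)+[0,0,.075],YAW+np.pi)
E
```

```text
[ 0.02   0.239  1.731 -0.     1.172 -1.663] [0.50374609 0.3200413  0.17862118]
shift [-0.0316  0.2393 -0.0465] turn [-3.00e-04 -2.00e-04  1.57e+00]
shift [-0.0316  0.2393 -0.0465] turn [ 2.0000e-04 -3.0000e-04 -1.5716e+00]
```

Emit:
servo_tool:
  series:
    - [[0, 0, -0.03, 0, 0, 0.11, 0.3], [-0.002, 0.015, -0.055, 0, 0, 0.22, 0.3], [-0.005, 0.04, -0.06, 0, 0, 0.33, 0.3], [-0.009, 0.07, -0.06, 0, 0, 0.44, 0.3], [-0.013, 0.1, -0.06, 0, 0, 0.55, 0.3], [-0.018, 0.135, -0.06, 0, 0, 0.66, 0.3], [-0.022, 0.165, -0.06, 0, 0, 0.77, 0.3], [-0.025, 0.19, -0.06, 0, 0, 0.88, 0.3]]

```text
clock: 9.28
tcp_pos: [0.5019, 0.272, 0.2649]
tcp_rot: [-0.002, 0.377, 0.926, -0.001]
wrist_force: [0.9, -0.2, 1.0]
gripper_width: 0.649
grasp_force: 0.0
```

```bash
python3 - <<'E'
from h import *
print(tool()[0]['joint_positions'].round(3))
plan(knob(2.68)+[0,0,.075],YAW)
E
```

```text
[ 0.375  0.284  1.514  0.     1.348 -0.423]
shift [0.0321 0.0357 0.0112] turn [-0.0041 -0.0007  0.6852]
```

Emit:
servo_tool:
  series:
    - [[0.006, 0.007, 0.002, 0, 0, 0.11, 0.3], [0.012, 0.014, 0.004, 0, 0, 0.22, 0.3], [0.018, 0.021, 0.006, 0, 0, 0.33, 0.3], [0.024, 0.028, 0.008, 0, 0, 0.44, 0.3], [0.03, 0.034, 0.01, 0, 0, 0.55, 0.3], [0.032, 0.036, 0.01, 0, 0, 0.66, 0.3], [0.032, 0.036, 0.01, 0, 0, 0.685, 0.3], [0.032, 0.036, 0.01, 0, 0, 0.685, 0.3]]

```text
clock: 9.95
tcp_pos: [0.5043, 0.318, 0.2553]
tcp_rot: [-0.001, 0.664, 0.748, -0.002]
wrist_force: [0.2, 0.1, 0.1]
gripper_width: 0.649
grasp_force: 0.0
```

```bash
python3 - <<'E'
from h import *
im,d,c=snap('wrist'); save('w4',im); k=knob(2.68)
print(proj(c,[k]),tool()[1])
L=cloud('wrist',k[:2],YAW); s=sel(L,(-.03,.03),(-.04,.03),(.15,.21)); print(len(s)); t=s[s[:,2]>s[:,2].max()-.008]
q=sel(L,(-.03,.03),(-.012,.03),(.16,.21)); 
A=np.c_[2*q,np.ones(len(q))]; sol=np.linalg.lstsq(A,(q**2).sum(1),rcond=None)[0]; print('sphere',sol[:3],'r',np.sqrt(sol[3]+sol[:3]@sol[:3]),len(q))
plan(k+[0,0,-.019],YAW)
E
```

```text
[[273.14877373 213.04797116]] [0.50450483 0.31795151 0.25574131]
1607
sphere [0.00312311 0.00153513 0.17598286] r 0.01381520796983116 1158
shift [ 0.0023 -0.0002  0.0961] turn [-0.0027  0.0012  0.0079]
```

View pics/w4.png

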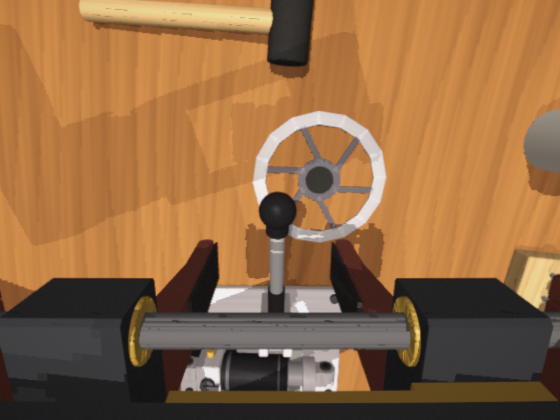

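The knob is at (277,211), centred between the fingers. The rotor (320,178) lies well below on the bench.

Emit:
servo_tool:
  series:
    - [[0.004, 0.0025, 0.03, 0, 0, 0.007, 0.3], [0.004, 0.0025, 0.06, 0, 0, 0.007, 0.3], [0.004, 0.0025, 0.09, 0, 0, 0.007, 0.3], [0.004, 0.0025, 0.098, 0, 0, 0.007, 0.3], [0.004, 0.0025, 0.098, 0, 0, 0.007, 0.3], [0.004, 0.0025, 0.098, 0, 0, 0.007, -1], [0.004, 0.0025, 0.098, 0, 0, 0.007, -1], [0.004, 0.0025, 0.098, 0, 0, 0.007, -1]]
  squeeze: 12

```text
clock: 10.67
tcp_pos: [0.5086, 0.3233, 0.1613]
tcp_rot: [0.001, 0.667, 0.745, 0.002]
wrist_force: [-0.4, 0.1, -0.6]
gripper_width: 0.461
grasp_force: 0.0
```

Emit:
servo_tool:
  series:
    - [[0, 0, 0, 0, 0, 0, -1], [0, 0, 0, 0, 0, 0, -1], [0, 0, 0, 0, 0, 0, -1]]

```text
clock: 10.92
tcp_pos: [0.5057, 0.3233, 0.1598]
tcp_rot: [-0.001, 0.667, 0.745, -0.0]
wrist_force: [-4.1, 2.9, 1.1]
gripper_width: 0.311
grasp_force: 12.0
```

```bash
python3 - <<'E'
from h import *
o,p,R=tool(); print(p,o['wrist_force'],o['gripper_width']*88,o['grasp_force'])
q=p-ORG; y=q@EY; z=p[2]+.019; x=q@EX; print(x,y,z,'r',np.hypot(y-.07,z-.094)); a0=np.arctan2(z-.094,y-.07); print('a0',a0)
r=.19
for a in np.r_[a0,np.arange(.5,3.15,.15)]:
    print(a.round(3),'tool x',(.07+r*np.cos(a)-y).round(4),'tool z',(-(.094+r*np.sin(a)-z)).round(4))
E
```

```text
[0.50568887 0.32330338 0.15978574] [-4.10215655  2.88832153  1.1131724 ] 27.359972480479612 12.000190615653992
0.030298224468758458 0.24313762628006977 0.17878574231430389 r 0.19278293423870446
a0 0.45537485795210253
0.455 tool x -0.0025 tool z 0.0012
0.5 tool x -0.0064 tool z -0.0063
0.65 tool x -0.0219 tool z -0.0302
0.8 tool x -0.0408 tool z -0.0515
0.95 tool x -0.0626 tool z -0.0698
1.1 tool x -0.087 tool z -0.0845
1.25 tool x -0.1132 tool z -0.0955
1.4 tool x -0.1408 tool z -0.1024
1.55 tool x -0.1692 tool z -0.1052
1.7 tool x -0.1976 tool z -0.1036
1.85 tool x -0.2255 tool z -0.0979
2.0 tool x -0.2522 tool z -0.088
2.15 tool x -0.2771 tool z -0.0742
2.3 tool x -0.2997 tool z -0.0569
2.45 tool x -0.3195 tool z -0.0364
2.6 tool x -0.3359 tool z -0.0132
2.75 tool x -0.3488 tool z 0.0123
2.9 tool x -0.3576 tool z 0.0393
3.05 tool x -0.3623 tool z 0.0674
```

Emit:
servo_tool:
  series:
    - [[-0.005, 0, -0.006, 0, 0, 0, -1], [-0.012, 0, -0.017, 0, 0, 0, -1], [-0.021, 0, -0.03, 0, 0, 0, -1], [-0.031, 0, -0.041, 0, 0, 0, -1], [-0.041, 0, -0.052, 0, 0, 0, -1], [-0.052, 0, -0.061, 0, 0, 0, -1], [-0.063, 0, -0.07, 0, 0, 0, -1], [-0.063, 0, -0.07, 0, 0, 0, -1]]

```text
clock: 11.58
tcp_pos: [0.5129, 0.2596, 0.2315]
tcp_rot: [-0.001, 0.667, 0.745, -0.0]
wrist_force: [-6.4, 2.7, 5.6]
gripper_width: 0.31
grasp_force: 12.0
```

```bash
cat >> h.py <<'E'
def arc(step=.12,r=.19):
    o,p,R=tool(); print(p,o['wrist_force'].round(1),o['gripper_width']*88,o['grasp_force'],o['clock'])
    q=p-ORG; y=q@EY; z=p[2]+.019; a0=np.arctan2(z-.094,y-.07); print('a0',a0,'r',np.hypot(y-.07,z-.094),'x',q@EX)
    for i in range(1,18):
        a=a0+i*step; s=R.inv().apply((.07+r*np.cos(a)-y)*EY+np.array([0,0,.094+r*np.sin(a)-z])); print(a.round(3),s.round(3))
E
python3 - <<'E'
from h import *
arc()
E
```

```text
[0.51288988 0.25957599 0.23153624] [-6.4  2.7  5.6] 27.29038330910469 12.000167816877365 11.5833
a0 0.9625213343168091 r 0.1907501393158581 x 0.03026742365705824
1.083 [-0.02   0.    -0.011]
1.203 [-0.041  0.    -0.021]
1.323 [-0.062  0.    -0.028]
1.443 [-0.085  0.    -0.032]
1.563 [-0.107  0.    -0.034]
1.683 [-0.13   0.    -0.032]
1.803 [-0.153  0.    -0.029]
1.923 [-0.174  0.    -0.022]
2.043 [-0.195  0.    -0.013]
2.163 [-0.215  0.001 -0.001]
2.283 [-0.233  0.001  0.012]
2.403 [-0.249  0.001  0.028]
2.523 [-0.264  0.001  0.046]
2.643 [-0.276  0.001  0.065]
2.763 [-0.286  0.001  0.086]
2.883 [-0.293  0.001  0.108]
3.003 [-0.297  0.001  0.13 ]
```

Emit:
servo_tool:
  series:
    - [[-0.02, -0.001, -0.011, 0, 0, 0, -1], [-0.041, -0.0015, -0.021, 0, 0, 0, -1], [-0.062, -0.0015, -0.028, 0, 0, 0, -1], [-0.085, -0.0015, -0.032, 0, 0, 0, -1], [-0.107, -0.0015, -0.034, 0, 0, 0, -1], [-0.13, -0.0015, -0.032, 0, 0, 0, -1], [-0.153, -0.0015, -0.029, 0, 0, 0, -1], [-0.174, -0.0015, -0.022, 0, 0, 0, -1]]

```text
clock: 12.25
tcp_pos: [0.533, 0.0859, 0.2534]
tcp_rot: [0.001, 0.667, 0.745, 0.001]
wrist_force: [0.1, 0.5, 0.0]
gripper_width: 0.114
grasp_force: 0.0
```

```bash
python3 - <<'E'
from h import *
arc()
E
```

```text
[0.53295621 0.08592212 0.25337382] [0.1 0.5 0. ] 9.98933106521216 0.0 12.25
a0 1.9242194394200813 r 0.19012477652870377 x 0.030624623665778984
2.044 [-0.021 -0.     0.009]
2.164 [-0.04  -0.     0.021]
2.284 [-0.059 -0.     0.035]
2.404 [-0.075 -0.     0.051]
2.524 [-0.089 -0.     0.068]
2.644 [-0.101 -0.     0.088]
2.764 [-0.111 -0.     0.108]
2.884 [-0.118 -0.     0.13 ]
3.004 [-0.122 -0.     0.152]
3.124 [-0.124 -0.     0.175]
3.244 [-0.123 -0.001  0.198]
3.364 [-0.119 -0.001  0.22 ]
3.484 [-0.113 -0.001  0.242]
3.604 [-0.104 -0.001  0.263]
3.724 [-0.093 -0.001  0.283]
3.844 [-0.079 -0.001  0.301]
3.964 [-0.063 -0.001  0.318]
```

The knob slipped out of the grip, so I'll find where the bar stayed.

```bash
python3 - <<'E'
from h import *
im,d,c=snap('side'); save('s5',im[130:280,150:350],4)
T=cloud('side',ORG[:2],YAW); T=T[(abs(T[:,0]-.029)<.02)&(T[:,2]>.115)&(abs(T[:,1])<.3)]
# polar about hinge
a=np.arctan2(T[:,2]-.094,T[:,1]-.07); r=np.hypot(T[:,2]-.094,T[:,1]-.07)
h,e=np.histogram(a[(r<.206)&(r>.04)],bins=np.arange(0,3.2,.1)); print([(x.round(1),n) for x,n in zip(e,h) if n])
for lo in np.arange(.03,.21,.02):
    k=(r>lo)&(r<lo+.02); print(lo.round(2),k.sum(),np.percentile(a[k],[10,50,90]).round(2) if k.sum() else '')
E
```

```text
[(np.float64(1.6), np.int64(1)), (np.float64(1.7), np.int64(118)), (np.float64(1.8), np.int64(59)), (np.float64(1.9), np.int64(76)), (np.float64(2.0), np.int64(17))]
0.03 16 [1.8  1.87 1.94]
0.05 20 [1.77 1.85 1.91]
0.07 26 [1.76 1.82 1.86]
0.09 23 [1.72 1.77 1.83]
0.11 21 [1.72 1.77 1.8 ]
0.13 18 [1.74 1.76 1.8 ]
0.15 16 [1.73 1.76 1.78]
0.17 61 [1.77 1.96 2.01]
0.19 93 [1.75 1.92 1.99]
```

View pics/s5.png

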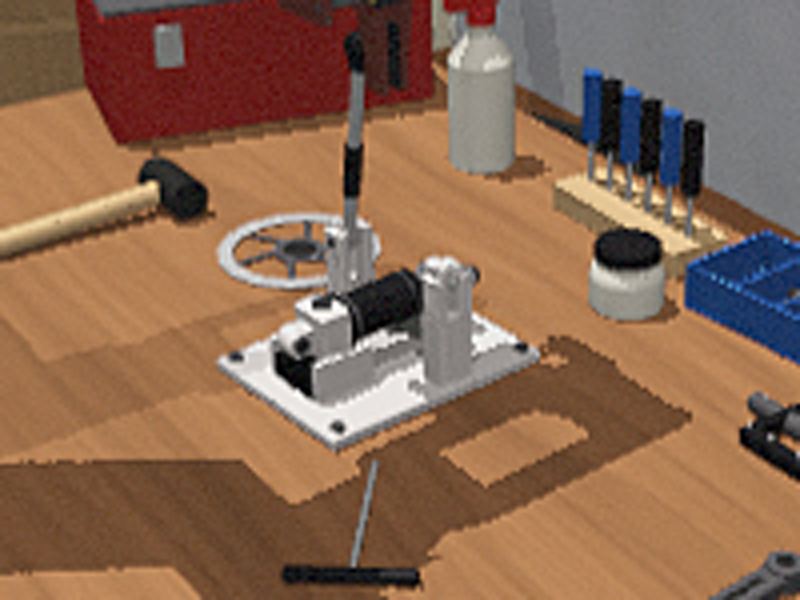

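The side view crop shows the bar standing just past upright, knob at (355,48), leaning toward the catch at about 1.38 rad; the shock sits undisturbed. I'll regrip the knob more firmly.

Emit:
servo_tool:
  series:
    - [[-0.005, 0, -0.03, 0, 0, 0, 0.3], [-0.005, 0, -0.06, 0, 0, 0, 0.3], [0, 0, -0.085, 0, 0, 0, 0.3], [0.02, 0, -0.09, 0, 0, 0, 0.3], [0.03, 0, -0.09, 0, 0, 0, 0.3], [0.03, 0, -0.09, 0, 0, 0, 0.3], [0.03, 0, -0.09, 0, 0, 0, 0.3]]

```text
clock: 12.88
tcp_pos: [0.5279, 0.1172, 0.3404]
tcp_rot: [-0.0, 0.666, 0.746, -0.001]
wrist_force: [-0.6, -0.5, -0.6]
gripper_width: 0.536
grasp_force: 0.0
```

```bash
python3 - <<'E'
from h import *
im,d,c=snap('wrist'); k=knob(np.pi-1.76)+.002*EX; o,p,R=tool(); print(k,p,o['clock'])
L=cloud('wrist',k[:2],YAW); q=sel(L,(-.025,.025),(-.025,.025),(.275,.31)); 
A=np.c_[2*q,np.ones(len(q))]; sol=np.linalg.lstsq(A,(q**2).sum(1),rcond=None)[0]; print('sphere',sol[:3],'r',np.sqrt(sol[3]+sol[:3]@sol[:3]),len(q))
C=np.r_[k[:2],0]+sol[0]*EX+sol[1]*EY; C[2]=sol[2]; plan(C-[0,0,.022],YAW)
E
```

```text
[0.52894491 0.11572966 0.28060932] [0.52787085 0.1167506  0.34008706] 12.9333
sphere [0.00080409 0.00567152 0.28192408] r 0.013605876445033874 1348
shift [0.0046 0.0019 0.0802] turn [-0.0022  0.0006 -0.0009]
```

Emit:
servo_tool:
  series:
    - [[0.0045, 0.0015, 0.01, 0, 0, 0, 0.3], [0.0045, 0.0015, 0.035, 0, 0, 0, 0.3], [0.0045, 0.0015, 0.065, 0, 0, 0, 0.3], [0.0045, 0.0015, 0.08, 0, 0, 0, 0.3], [0.0045, 0.0015, 0.08, 0, 0, 0, 0.3], [0.0045, 0.0015, 0.08, 0, 0, 0, -1], [0.0045, 0.0015, 0.08, 0, 0, 0, -1], [0.0045, 0.0015, 0.08, 0, 0, 0, -1]]
  squeeze: 25

```text
clock: 13.6
tcp_pos: [0.5307, 0.1215, 0.2624]
tcp_rot: [0.001, 0.667, 0.745, 0.001]
wrist_force: [-0.1, 0.1, -0.5]
gripper_width: 0.461
grasp_force: 0.0
```

Emit:
servo_tool:
  series:
    - [[0, 0, 0, 0, 0, 0, -1], [0, 0, 0, 0, 0, 0, -1], [0, 0, 0, 0, 0, 0, -1]]

```text
clock: 13.85
tcp_pos: [0.5283, 0.1213, 0.2622]
tcp_rot: [-0.001, 0.667, 0.745, -0.001]
wrist_force: [-5.3, -1.9, 5.7]
gripper_width: 0.305
grasp_force: 25.0
```

```bash
python3 - <<'E'
from h import *
arc(.1)
E
```

```text
[0.52831778 0.12126229 0.26217617] [-5.3 -1.9  5.7] 26.855515133450087 25.00124752521515 13.85
a0 1.7305888161775236 r 0.1895915033086158 x 0.030000719879629427
1.831 [-0.019  0.     0.004]
1.931 [-0.037  0.     0.009]
2.031 [-0.054  0.     0.017]
2.131 [-0.071  0.     0.026]
2.231 [-0.086  0.     0.037]
2.331 [-0.101  0.     0.049]
2.431 [-0.114  0.     0.063]
2.531 [-0.125  0.     0.078]
2.631 [-0.136  0.     0.094]
2.731 [-0.144  0.     0.111]
2.831 [-0.151  0.001  0.129]
2.931 [-0.156  0.001  0.147]
3.031 [-0.159  0.001  0.166]
3.131 [-0.16   0.001  0.185]
3.231 [-0.159  0.001  0.204]
3.331 [-0.156  0.001  0.223]
3.431 [-0.152  0.001  0.241]
```

Emit:
servo_tool:
  series:
    - [[-0.009, -0.001, 0.001, 0, 0, 0, -1], [-0.019, -0.001, 0.003, 0, 0, 0, -1], [-0.028, -0.001, 0.006, 0, 0, 0, -1], [-0.037, -0.001, 0.009, 0, 0, 0, -1], [-0.046, -0.001, 0.013, 0, 0, 0, -1], [-0.054, -0.001, 0.017, 0, 0, 0, -1], [-0.063, -0.001, 0.021, 0, 0, 0, -1], [-0.071, -0.001, 0.026, 0, 0, 0, -1]]

```text
clock: 14.52
tcp_pos: [0.5364, 0.0495, 0.2348]
tcp_rot: [-0.0, 0.667, 0.745, -0.0]
wrist_force: [-5.0, -0.2, 3.4]
gripper_width: 0.302
grasp_force: 25.0
```

```bash
python3 - <<'E'
from h import *
arc(.1)
E
```

```text
[0.53636682 0.04949466 0.23480127] [-5.  -0.2  3.4] 26.58473572382108 25.000670850276947 14.5167
a0 2.1406032508305546 r 0.18978656962574478 x 0.029905936881358716
2.241 [-0.016  0.     0.011]
2.341 [-0.03   0.     0.023]
2.441 [-0.043  0.     0.037]
2.541 [-0.054  0.     0.052]
2.641 [-0.064  0.     0.069]
2.741 [-0.073  0.     0.086]
2.841 [-0.079  0.     0.104]
2.941 [-0.084  0.     0.122]
3.041 [-0.087  0.     0.141]
3.141 [-0.088  0.     0.16 ]
3.241 [-0.087  0.     0.179]
3.341 [-0.084  0.     0.197]
3.441 [-0.079  0.     0.216]
3.541 [-0.073  0.     0.234]
3.641 [-0.064  0.     0.251]
3.741 [-0.054  0.     0.267]
3.841 [-0.043  0.     0.282]
```

Emit:
servo_tool:
  series:
    - [[-0.008, -0.001, 0.005, 0, 0, 0, -1], [-0.016, -0.001, 0.011, 0, 0, 0, -1], [-0.03, -0.001, 0.023, 0, 0, 0, -1], [-0.043, -0.001, 0.037, 0, 0, 0, -1], [-0.054, -0.001, 0.052, 0, 0, 0, -1], [-0.064, -0.001, 0.069, 0, 0, 0, -1], [-0.073, -0.001, 0.086, 0, 0, 0, -1], [-0.079, -0.001, 0.104, 0, 0, 0, -1]]

```text
clock: 15.18
tcp_pos: [0.5452, -0.0298, 0.1304]
tcp_rot: [0.001, 0.667, 0.745, -0.0]
wrist_force: [-1.3, -1.8, 1.6]
gripper_width: 0.307
grasp_force: 25.0
```

```bash
python3 - <<'E'
from h import *
arc(.05)
E
```

```text
[ 0.54519219 -0.02982771  0.13044554] [-1.3 -1.8  1.6] 27.01146856337166 25.0004643201828 15.1833
a0 2.846178508965176 r 0.19044546088507586 x 0.029730652680294595
2.896 [-0.002 -0.     0.009]
2.946 [-0.004 -0.     0.019]
2.996 [-0.006 -0.     0.028]
3.046 [-0.007 -0.     0.037]
3.096 [-0.008 -0.     0.047]
3.146 [-0.008 -0.     0.056]
3.196 [-0.007 -0.     0.066]
3.246 [-0.007 -0.     0.075]
3.296 [-0.005 -0.     0.085]
3.346 [-0.004 -0.     0.094]
3.396 [-0.001 -0.     0.103]
3.446 [ 0.001 -0.     0.112]
3.496 [ 0.004 -0.     0.121]
3.546 [ 0.008 -0.     0.13 ]
3.596 [ 0.012 -0.     0.139]
3.646 [ 0.016 -0.     0.147]
3.696 [ 0.021 -0.     0.155]
```

Emit:
servo_tool:
  series:
    - [[-0.001, 0, 0.006, 0, 0, 0, -1], [-0.003, 0, 0.014, 0, 0, 0, -1], [-0.005, 0, 0.022, 0, 0, 0, -1], [-0.006, 0, 0.028, 0, 0, 0, -1], [-0.006, 0, 0.03, 0, 0, 0, -1], [-0.006, 0, 0.032, 0, 0, 0, -1]]

```text
clock: 15.68
tcp_pos: [0.5459, -0.0357, 0.0989]
tcp_rot: [0.001, 0.667, 0.745, -0.001]
wrist_force: [-2.2, -8.1, 2.0]
gripper_width: 0.301
grasp_force: 25.0
```

Emit:
servo_tool:
  series:
    - [[0, 0, 0.002, 0, 0, 0, -1], [-0.001, 0, 0.004, 0, 0, 0, -1], [-0.001, 0, 0.006, 0, 0, 0, -1], [-0.001, 0, 0.007, 0, 0, 0, -1]]

```text
clock: 16.02
tcp_pos: [0.5459, -0.0359, 0.0923]
tcp_rot: [0.001, 0.667, 0.745, -0.0]
wrist_force: [-3.0, -5.6, 6.6]
gripper_width: 0.304
grasp_force: 25.0
```

Emit:
servo_tool:
  series:
    - [[0, 0, 0.002, 0, 0, 0, -1], [0, 0, 0.004, 0, 0, 0, -1], [0, 0, 0.006, 0, 0, 0, -1], [0, 0, 0.006, 0, 0, 0, -1]]

```text
clock: 16.35
tcp_pos: [0.5457, -0.036, 0.0875]
tcp_rot: [0.001, 0.667, 0.745, -0.0]
wrist_force: [-3.9, -6.1, 13.5]
gripper_width: 0.304
grasp_force: 25.0
```

Emit:
servo_tool:
  series:
    - [[0, 0, 0.0015, 0, 0, 0, -1], [0, 0, 0.003, 0, 0, 0, -1], [0, 0, 0.0045, 0, 0, 0, -1], [0, 0, 0.0045, 0, 0, 0, -1]]

```text
clock: 16.68
tcp_pos: [0.5456, -0.0362, 0.0825]
tcp_rot: [0.001, 0.666, 0.746, -0.0]
wrist_force: [-2.9, -8.1, 3.9]
gripper_width: 0.304
grasp_force: 25.0
```

Emit:
servo_tool:
  series:
    - [[0, 0, 0.002, 0, 0, 0, -1], [0, 0, 0.004, 0, 0, 0, -1], [0, 0, 0.006, 0, 0, 0, -1], [0, 0, 0.006, 0, 0, 0, -1]]

```text
clock: 17.02
tcp_pos: [0.5455, -0.0362, 0.0757]
tcp_rot: [0.001, 0.667, 0.745, -0.001]
wrist_force: [-0.6, -8.2, -3.1]
gripper_width: 0.306
grasp_force: 25.0
```

Emit:
servo_tool:
  series:
    - [[0, 0, 0.0015, 0, 0, 0, -1], [0, 0, 0.003, 0, 0, 0, -1], [0, 0, 0.003, 0, 0, 0, -1]]

```text
clock: 17.27
tcp_pos: [0.5455, -0.0361, 0.0722]
tcp_rot: [0.001, 0.667, 0.745, -0.001]
wrist_force: [0.8, -8.4, -9.0]
gripper_width: 0.303
grasp_force: 25.0
```

Emit:
servo_tool:
  series:
    - [[0, 0, 0.0015, 0, 0, 0, -1], [0, 0, 0.003, 0, 0, 0, -1], [0, 0, 0.003, 0, 0, 0, -1]]

```text
clock: 17.52
tcp_pos: [0.5455, -0.0359, 0.069]
tcp_rot: [0.001, 0.667, 0.745, -0.0]
wrist_force: [0.4, -6.5, -5.9]
gripper_width: 0.3
grasp_force: 25.0
```

Emit:
servo_tool:
  series:
    - [[0, 0, 0, 0, 0, 0, 0.3], [0, 0, 0, 0, 0, 0, 0.3], [0, 0, 0, 0, 0, 0, 0.3], [0, 0, 0, 0, 0, 0, 0.3], [0, 0, -0.03, 0, 0, 0, 0.3], [0, 0, -0.06, 0, 0, 0, 0.3], [0, 0, -0.08, 0, 0, 0, 0.3], [0, 0, -0.08, 0, 0, 0, 0.3]]

```text
clock: 18.18
tcp_pos: [0.5484, -0.035, 0.1541]
tcp_rot: [0.003, 0.667, 0.745, 0.002]
wrist_force: [0.4, -0.1, -0.3]
gripper_width: 0.65
grasp_force: 0.0
```

```bash
python3 - <<'E'
from h import *
im,d,c=snap('wrist'); save('w6',im); k=knob(0)+.001*EX; o,p,R=tool(); print(k,p,o['clock'])
L=cloud('wrist',k[:2],YAW); q=sel(L,(-.025,.025),(-.025,.014),(.09,.14)); 
A=np.c_[2*q,np.ones(len(q))]; sol=np.linalg.lstsq(A,(q**2).sum(1),rcond=None)[0]; print('sphere',sol[:3],'r',np.sqrt(sol[3]+sol[:3]@sol[:3]),len(q),q[:,2].max())
L=cloud('wrist',ORG[:2],YAW)
for y in np.arange(-.11,.06,.015):
    b=sel(L,(.02,.04),(y-.004,y+.004),(.086,.13))
    if len(b)>3: print(y.round(3),np.percentile(b[:,2],[50,95]).round(4))
E
```

```text
[ 0.54534621 -0.03766464  0.094     ] [ 0.5471405  -0.03487695  0.15200787] 18.2333
sphere [0.00156388 0.00076156 0.09440098] r 0.013764436779926548 1262 0.10930255047927463
-0.11 [0.1029 0.1062]
-0.095 [0.0992 0.1013]
-0.08 [0.0995 0.1098]
-0.065 [0.1007 0.1101]
-0.05 [0.0991 0.1005]
-0.035 [0.099  0.1007]
-0.02 [0.1008 0.1027]
-0.005 [0.1009 0.1027]
0.01 [0.101  0.1027]
```

View pics/w6.png

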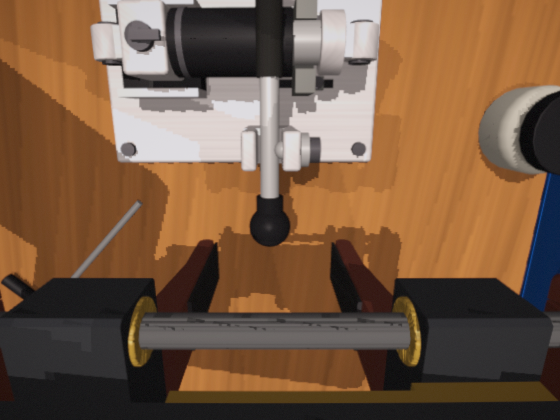

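The bar is level over the shock: rod top is 100 mm all along, knob centre 94.4 mm, at about (269,225). It has passed the fork at (270,150), so it is latched. I'll back off and check the shock once more before handing in.

Emit:
servo_tool:
  series:
    - [[-0.01, 0, -0.03, 0, 0, 0, 0.3], [-0.03, 0, -0.06, 0, 0, 0, 0.3], [-0.05, 0, -0.09, 0, 0, 0, 0.3], [-0.06, 0, -0.1, 0, 0, 0, 0.3], [-0.06, 0, -0.1, 0, 0, 0, 0.3], [-0.06, 0, -0.1, 0, 0, 0, 0.3]]

```text
clock: 18.73
tcp_pos: [0.5512, -0.0942, 0.2483]
tcp_rot: [-0.001, 0.667, 0.745, -0.0]
wrist_force: [-0.0, 0.7, -0.2]
gripper_width: 0.654
grasp_force: 0.0
```

```bash
python3 - <<'E'
from h import *
im,d,c=snap('wrist'); L=cloud('wrist',(.503,.078),.113); s=sel(L,(-.12,.12),(-.006,.006),(.03,.12))
print([(int(1000*a),(1000*np.median(k[:,2])).round(1)) for a in np.arange(-.1,.11,.01) if len(k:=s[abs(s[:,0]-a)<.0015])>1])
for a,b in((-.03,0),(.065,.078)):
    k=sel(L,(a,b),(-.03,.03),(.063,.1)); print(np.percentile(k[:,1],[1,99]).round(4) if len(k) else'')
k=sel(L,(.015,.045),(-.14,-.09),(.08,.12)); print('knob top',np.percentile(k[:,2],99))
print(tool()[0]['wrist_force'],tool()[0]['clock'])
E
```

```text
[]
[-0.0208 -0.0093]
[-0.0199 -0.0099]
knob top 0.10839990819268083
[-0.087275    0.47248725 -1.561309  ] 18.7833
```

```bash
python3 - <<'E'
from h import *
for n in('top','side'):
    snap(n); L=cloud(n,(.503,.078),.113); s=sel(L,(-.12,.12),(-.026,.026),(.06,.12))
    print(n,[(int(1000*a),len(k),(1000*np.percentile(k[:,2],90)).round(1),(1000*np.percentile(k[:,1],[3,97])).round(0)) for a in np.arange(-.095,.11,.01) if len(k:=s[abs(s[:,0]-a)<.005])>3])
E
```

```text
top [(14, 5, np.float64(77.5), array([12., 16.])), (24, 29, np.float64(103.1), array([ 1., 24.])), (34, 14, np.float64(101.7), array([-1., 23.])), (44, 13, np.float64(82.1), array([-2., 21.])), (54, 23, np.float64(77.0), array([-7., 20.])), (64, 31, np.float64(85.1), array([-12.,  18.])), (74, 21, np.float64(81.8), array([-15.,  13.])), (84, 23, np.float64(77.7), array([-12.,  10.])), (94, 18, np.float64(75.5), array([-13.,  11.]))]
side [(-85, 22, np.float64(70.0), array([-16.,   9.])), (-75, 12, np.float64(71.0), array([-17.,   7.])), (-65, 44, np.float64(79.1), array([-24.,  17.])), (-55, 38, np.float64(87.1), array([-24.,  16.])), (-45, 28, np.float64(91.0), array([-25.,   3.])), (-35, 22, np.float64(81.6), array([-23.,  -2.])), (-25, 25, np.float64(81.6), array([-23.,   3.])), (-15, 25, np.float64(80.9), array([-25.,   7.])), (-5, 27, np.float64(81.5), array([-24.,   6.])), (4, 24, np.float64(82.8), array([-24.,   7.])), (14, 24, np.float64(82.2), array([-21.,   5.])), (24, 58, np.float64(101.5), array([-23.,  22.])), (34, 35, np.float64(101.6), array([-24.,  19.])), (64, 15, np.float64(83.1), array([-18.,  10.])), (74, 10, np.float64(82.7), array([-14.,   8.])), (94, 5, np.float64(76.7), array([-12.,   5.]))]
```

```bash
python3 -c "
from bench import manip
print(manip.finish_job())"
```

```text
the job is handed in; nothing more can be done
None
```

The shock lies home in the cradle, tilted about 2° but within the limits, with the keeper bar latched over it and nothing else on the bench seen to move; I handed the job in at about 19 s, and no verdict was returned.

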